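# Spin two guide wheels and shelve the one that binds

### The job

Give the wheel of each of the two guide-wheel units a good spin by hand, at least a third of a turn, to find which one binds and which runs free. Leave the free-running unit in its stand; lift the binding one out, lay it flat on the open bench and let go, then take it again by its tail and slide it, wheel first and wheel up, all the way into the open-fronted steel bay. Leave the tape roll and the spanner where they lie.

Things in the scene. Friction and masses are not known exactly. Their poses are not given: they have to be found in the camera images.
- idler_a: Guide-wheel unit; looks just like idler_b (one binds, one runs free; only spinning tells). Loose aluminium bar 142 long x 20 wide x 18 high, 0.55 kg, with a flat-lying wheel on one end. Origin: on the wheel axis at the bar's underside; +x from tail to wheel, z up; bar from x -130 (tail end) to +12. Tail (x -130 to -82) starts in a stand; the neck (-82 to -38) is free to grip.
- idler_b: Second unit, same sizes, origin and axes as idler_a. Wheel of each: plain grey disc, 76 diameter, 20 to 32 mm above the bar's underside; three upright steel studs 9 mm thick on it, 32 to 44 mm above the underside, at 28 mm radius, 120 degrees apart. Either unit may be the one farther left.
- idler_a_wheel (a joint): Turn of idler_a's wheel, rad, counter-clockwise from above positive, counts on over whole turns; starts at -0.63 to 0.63; at 0 a stud lies along the unit's +x. A free wheel struck on a stud at 0.2 m/s coasts on for seconds; a binding one (drag 0.03 N m, 1 N at a stud) stops when no longer pushed.
- idler_b_wheel (a joint): The same for idler_b's wheel.
- stand_a: Fixed stand holding idler_a's tail: a channel open above and toward the wheel, 48 long, 23 wide inside, no floor (the bar lies on the bench), walls 22 mm high, end stop behind the tail, 4 mm high foot flanges. Origin: on the bench under the channel's centre; +x along it toward the wheel, whose axis is at x = 106. The unit lifts straight up out of it.
- stand_b: Fixed stand holding idler_b's tail, like stand_a.
- bay: Fixed open-fronted sheet-steel bay: roof, back, two sides, no floor. Inside 100 wide, 140 deep, 54 high; roof top 57 mm over the bench; walls 3 mm; 21 mm wide, 3 mm high flange outside each side. Origin: mouth centre on the bench; +x inward, z up. A unit fully in touches the back wall with its origin at x = 102; 28 mm of tail then stands out.
- tape_roll: Brown roll of packing tape lying flat, 108 diameter, 48 high, origin under its centre; to be left alone.
- spanner: Bright combination spanner lying flat, 156 long, 29 wide, 8 high, along its y axis, origin under its middle; to be left alone.
Not all that is in view belongs to the job. Leave any green or turquoise look-alike of the stand_b alone.

How it is judged:
By the outcome, as a careful person would: the job done as asked, in the order asked, and still so for the second after the job is handed in, with the robot touching nothing.
It also fails if it takes over 69 s, if anything falls off the work surface, if the arm or the gripper's body presses on something with over 40 N, if the wrist force passes 120 N, or if a joint passes its speed limit or range.

### The arm

A 6-joint arm with a two-finger parallel gripper is mounted at the origin on a cart in front of the work surface, level with it; the furniture and walls round the work are solid. World frame = base frame: x ahead of the robot, y to its left, z up, the work surface at z = 0. Lengths are in m, angles in degrees, forces in N, time in s.
With the tool pointing down it reaches from about 0.35 to 0.875 m from the base axis. Payload 15.5 kg.
Tool frame: the origin (TCP) lies midway between the tips of the shut fingers; the grasp point (between the pads) lies 19 mm behind it; x points along the fingers, y is the direction in which the jaws open and shut, and the axes are right-handed (so a half turn about x gives the same grasp; the last joint's range is limited). The gripper opens to 85 mm and grips with 20 to 120 N. Pads are 22 mm wide; open, the fingers measure 114 mm over their backs; the gripper's body (76 mm by 85 mm) begins 54 mm behind the grasp point. The pads swing forward as they close: fully open they stand 13 mm farther back than shut.
Start: joints at [-77.435, 28.281, 77.091, -0, 74.628, -5.472], TCP at [0.194, -0.594, 0.231] pointing down, gripper open.
Joint ranges: [-166.48, 166.48], [-47.26, 123.95], [12.59, 153.08], [-70.14, 250.14], [6.76, 159.57], [-176.63, 176.63]. Speed limits (degrees/s): [108.29, 108.29, 147.25, 172.46, 172.46, 172.46].

### API

Orientations are given as [roll, pitch, yaw] about the fixed x, y, z axes, in that order (R = Rz(yaw) Ry(pitch) Rx(roll)).
In Python, from station import ctrl, cams, ticket gives the robot as it stands.
- The arm moves only by the tool play_rows, never from a script. Its argument "increments" is text: rows parted by semicolons, each of 4 numbers parted by spaces: the shift along the tool's x, y, z in mm, then the turn about the tool's x in rad. A call has 1 to 20 rows; each row is the pose to reach, as a shift and turn from the pose commanded when the call began, along the tool's axes at that moment; what a row does not reach only later rows make up. A row lasts 1/8 s, in which the tool goes at most 62.5 mm and 10.7 degrees, less where a joint would pass 70% of its speed; a pose out of reach is approached as far as the arm can. A call with a gripper value outside its range is refused whole. "claw" is the opening, from 0 (shut) to 1 (fully open), set as the call begins (left out, the last holds). The fingers move at their own pace and stop on an object; the grip force is fixed at half the most. Time passes only in rows, so rows that repeat a pose let the fingers close. It gives the time, the measured TCP pose, the force and the opening at its end, in the units of the state.
- ctrl.read_state(): the state, without advancing time (a new reading comes with each control period).
- cams.camera(name): name is "scene" or "top"; returns the picture (400x640x3 uint8, blue, green, red); there is no depth.
- cams.camera_params(name): a dict with "fx", "fy", "cx", "cy" (pixels), "R" (3x3) and "t" (3): a world point X has camera coordinates R X + t. Camera axes: x right, y down, z forward; pixel columns grow to the right and rows downward; lengths in m; the calibration is good to about 2 mm. A picture is of the moment at which its call begins. camera_params takes no time and is no camera call.
- ticket.job_done(): hands the job in, once; it reports no verdict.
Trained networks look in the newest picture that a camera, given by its name, has taken for a name from the list of things; names that differ only in an ending like _2 or _b are one class to them, and where a whole thing is asked for, a point or a joint stands for the part that bears it (a point fixed in the world has none). Each returns a list of dicts, best first, with "score" (0 to 1); they miss things now and then, are a little off and sometimes report something else, mostly with a low value. They report only what shows in the picture. A call takes as long as a camera call. They do not tell look-alikes from the thing itself.
- cams.masks_of(query, camera): "mask" (400x640 bool, what is visible of it) and "bbox" ([left, top, right, bottom] in pixels, round what is visible of it).
The state is a dict: "time": time; "joints": joint angles; "qvel": joint speeds; "effort": joint torques, N m; "ee_pos": TCP position; "ee_rot": TCP orientation; "contact_force": force on the tool from outside, world axes, zero at the start; "torque": the same for the moment, N m; "grip_width": finger opening in m.
Only numpy, scipy, OpenCV 4.12 (cv2) and the standard library are available. Lean on these libraries where they do the work, as an engineer would, in place of code of your own. Each camera call takes 0.05 s, during which the arm holds its last target.

## Working session

There is one attempt and no reset: what is moved stays moved. The work goes in short steps, Python scripts to look and compute and a tool call to move; the robot and the scene stay as the last step left them, time stands still between calls to the robot, and variables do not carry over. Pictures are saved under pics/ and viewed, and the job is handed in when it is done.

Besides the shell and the picture viewer there is one more tool, called as name(argument=value, ...) on one line, values as JSON. play_rows: Moves the arm, as the interface text tells. Its arguments: {"type":"object","properties":{"increments":{"type":"string"},"claw":{"type":"number"}},"required":["increments"]}

```bash
mkdir -p pics; ls
python3 - <<'E'
from station import ctrl,cams,ticket
import cv2,json
s=ctrl.read_state();print(s)
for n in("scene","top"):
    im=cams.camera(n);cv2.imwrite(f"pics/{n}0.png",im);p=cams.camera_params(n);print(n,p)
    for q in("idler_a","stand_a","bay","tape_roll","spanner"):
        for d in cams.masks_of(q,n):print(q,round(d["score"],2),d["bbox"])
E
```

```text
pics
{'time': 0.0, 'joints': array([-7.74362231e+01,  2.83148313e+01,  7.71282877e+01, -2.11902138e-03,
        7.46279858e+01, -5.47272993e+00]), 'qvel': array([-0.00872872,  0.03829063,  0.01951232,  0.00922358, -0.07325815,
       -0.06689068]), 'effort': array([-1.20243394e-04, -8.82158947e+01, -3.83875465e+01, -1.38049413e-04,
        9.98606149e-03,  1.87825316e-05]), 'ee_pos': array([ 0.19341517, -0.59393162,  0.23069399]), 'ee_rot': array([-93.82733749,  89.92886585, 104.20973232]), 'contact_force': array([-0.0461963 ,  0.3150205 , -0.52452074]), 'torque': array([-0.01432186, -0.01070921,  0.03155538]), 'grip_width': 0.08519552010290248}
scene {'fx': 445.62152916564764, 'fy': 445.62152916564764, 'cx': 326.174187885514, 'cy': 205.1745466942681, 'R': array([[ 0.8850828 ,  0.4649162 , -0.02194009],
       [ 0.2908899 , -0.58934861, -0.75369177],
       [-0.36333387,  0.66069747, -0.65686174]]), 't': array([-0.50086284,  0.00607136,  1.76637631])}
idler_a 0.91 [301.1, 212.0, 339.8, 233.2]
idler_a 0.49 [339.6, 194.4, 362.6, 207.3]
stand_a 0.71 [356.3, 156.0, 384.9, 177.0]
stand_a 
[... 420 characters left out ...]
454673557, 'R': array([[-0.0120445 , -0.99992695,  0.00100859],
       [-0.98469528,  0.01168563, -0.17389263],
       [ 0.17386815, -0.0030876 , -0.9847641 ]]), 't': array([0.16944122, 0.47174851, 1.34472978])}
idler_a 0.82 [275.6, 178.3, 296.4, 219.7]
idler_a 0.67 [318.7, 170.1, 343.7, 219.8]
stand_a 0.87 [365.9, 176.1, 389.5, 193.7]
stand_a 0.79 [152.2, 189.9, 174.5, 214.5]
stand_a 0.78 [309.0, 206.4, 339.3, 226.2]
stand_a 0.6 [266.0, 207.0, 291.1, 225.2]
bay 0.91 [465.1, 166.7, 515.0, 212.0]
bay 0.65 [311.4, 205.7, 339.7, 226.3]
bay 0.58 [271.8, 175.6, 296.4, 220.2]
bay 0.27 [273.0, 174.0, 295.5, 195.8]
tape_roll 0.91 [195.9, 176.2, 231.3, 207.9]
spanner 0.43 [386.2, 226.5, 426.9, 228.7]
```

Run:
```python
import cv2
a=cv2.imread("pics/top0.png");c=a[120:270,130:550]
cv2.imwrite("pics/top0c.png",cv2.resize(c[:, :],None,fx=1.9,fy=1.9,interpolation=cv2.INTER_CUBIC))
c=a[150:240,240:440];cv2.imwrite("pics/top0d.png",cv2.resize(c,None,fx=4,fy=4,interpolation=cv2.INTER_CUBIC))
a=cv2.imread("pics/scene0.png");c=a[120:390,190:440]
cv2.imwrite("pics/scene0c.png",cv2.resize(c,None,fx=2.2,fy=2.2,interpolation=cv2.INTER_CUBIC))
```

```text
(no output)
```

View pics/top0.png

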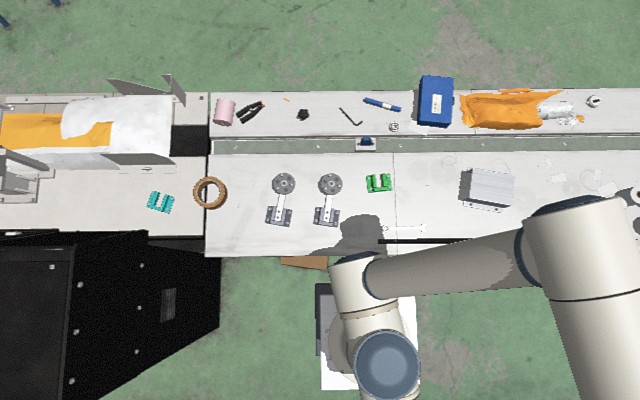

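View pics/top0d.png

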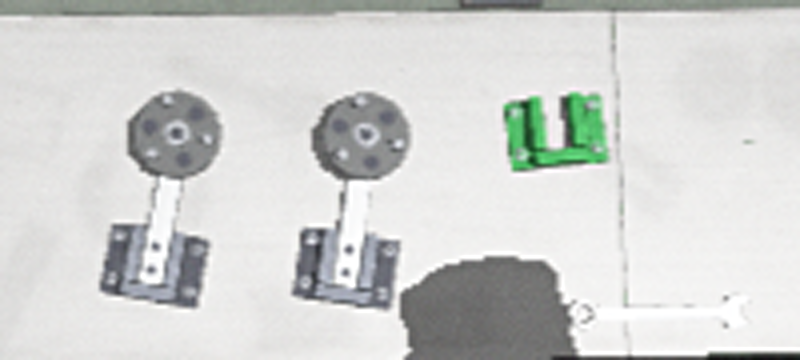

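View pics/scene0c.png

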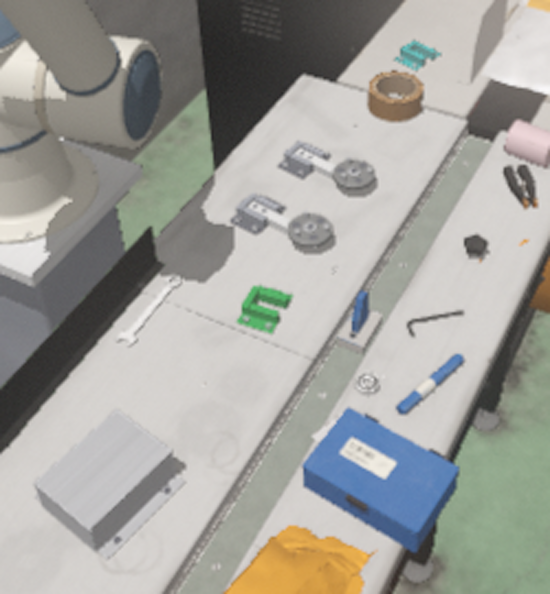

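View pics/scene0.png

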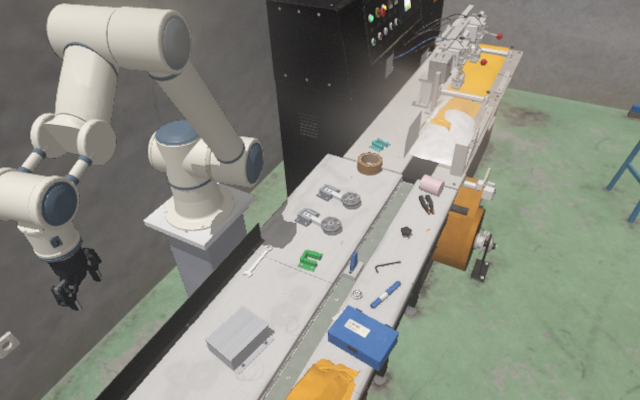

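```bash
cat > h.py <<'E'
from station import ctrl,cams,ticket
import cv2,numpy as np
P={n:cams.camera_params(n) for n in("scene","top")}
def proj(n,X):
    p=P[n];X=np.atleast_2d(X);c=X@np.array(p["R"]).T+np.array(p["t"])
    return np.c_[p["fx"]*c[:,0]/c[:,2]+p["cx"],p["fy"]*c[:,1]/c[:,2]+p["cy"]]
def unproj(n,uv,z):
    p=P[n];R=np.array(p["R"]);t=np.array(p["t"]);uv=np.atleast_2d(uv)
    d=np.c_[(uv[:,0]-p["cx"])/p["fx"],(uv[:,1]-p["cy"])/p["fy"],np.ones(len(uv))]@R
    o=-R.T@t;k=(z-o[2])/d[:,2];return o+d*k[:,None]
def crop(im,x0,y0,x1,y1,f,name):
    cv2.imwrite("pics/"+name,cv2.resize(im[y0:y1,x0:x1],None,fx=f,fy=f,interpolation=cv2.INTER_CUBIC))
E
python3 - <<'E'
from h import *
a=cv2.imread("pics/top0.png");crop(a,450,150,530,225,8,"bay_t.png")
a=cv2.imread("pics/scene0.png");crop(a,200,300,280,380,7,"bay_s.png")
for n,L,z in(("top",[(283,183),(329,183)],.032),):
    print(unproj(n,np.array(L,float),z))
E
```

```text
[[0.52734104 0.28054432 0.032     ]
 [0.52547294 0.12263374 0.032     ]]
```

View pics/bay_t.png

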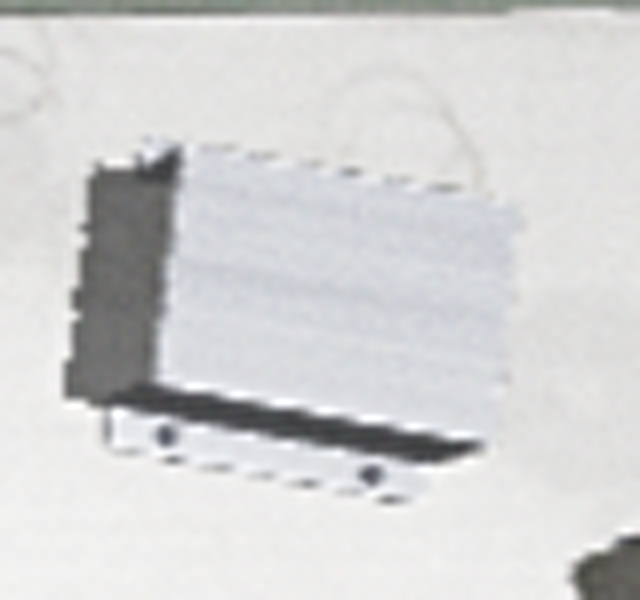

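View pics/bay_s.png

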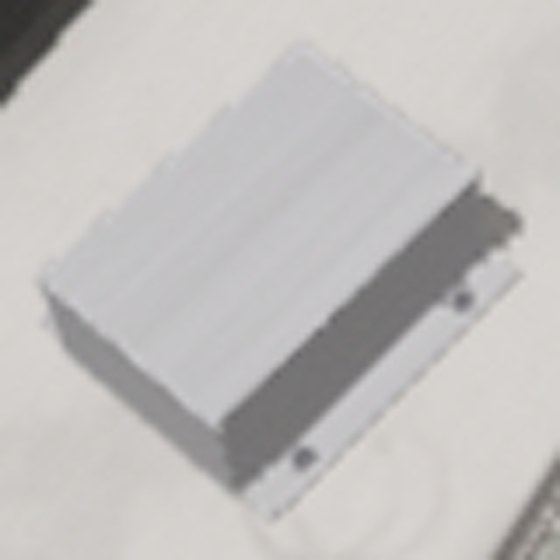

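Run:
```python
from h import *
from scipy.optimize import least_squares
T=np.array([(180,145),(525,203),(158,385),(485,447)],float);T=(T+.5)/8-.5+[450,150]
S=np.array([(478,178),(225,425),(295,40),(42,287)],float);S=(S+.5)/7-.5+[200,300]
# corners order: top image: mouth/+x side, back/+x side, mouth/-x, back/-x ; scene same
loc=np.array([(0,53),(143,53),(0,-53),(143,-53)])/1000.
print(unproj("top",T,.057),unproj("scene",S,.057))
def W(p,l,z):
    c,s=np.cos(p[2]),np.sin(p[2]);return np.c_[p[0]+c*l[:,0]-s*l[:,1],p[1]+s*l[:,0]+c*l[:,1],np.full(len(l),z)]
for cs in (["top"],["scene"],["top","scene"]):
    f=lambda p:np.concatenate([(proj(n,W(p,loc,.057))-{"top":T,"scene":S}[n]).ravel() for n in cs])
    r=least_squares(f,[.5,-.35,-1.7]);print(cs,r.x,np.degrees(r.x[2]),np.abs(r.fun).max())
a=cv2.imread("pics/top0.png");crop(a,260,165,350,235,8,"u_t.png")
a=cv2.imread("pics/scene0.png");crop(a,290,175,370,240,9,"u_s.png")
```

```text
[[ 0.56751389 -0.36308334  0.057     ]
 [ 0.5405728  -0.5071142   0.057     ]
 [ 0.46430249 -0.34580929  0.057     ]
 [ 0.43642149 -0.48035211  0.057     ]] [[ 0.56996001 -0.36546128  0.057     ]
 [ 0.54399061 -0.50243273  0.057     ]
 [ 0.46187725 -0.34325675  0.057     ]
 [ 0.44199778 -0.48707996  0.057     ]]
['top'] [ 0.51640391 -0.35400058 -1.77059775] -101.44777847137127 0.9916654269170522
['scene'] [ 0.51636869 -0.35402424 -1.73770831] -99.56335231954822 0.8805881744665385
['top', 'scene'] [ 0.51634792 -0.35393875 -1.75218084] -100.39256699200719 1.3424001027607915
```

View pics/u_t.png

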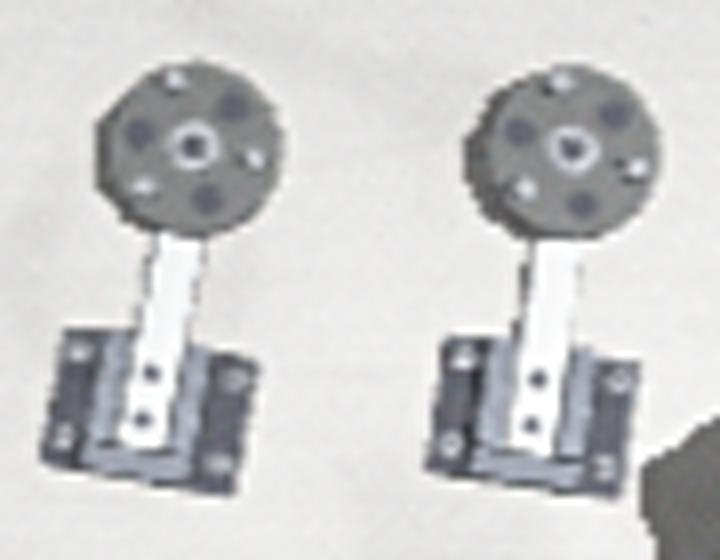

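View pics/u_s.png

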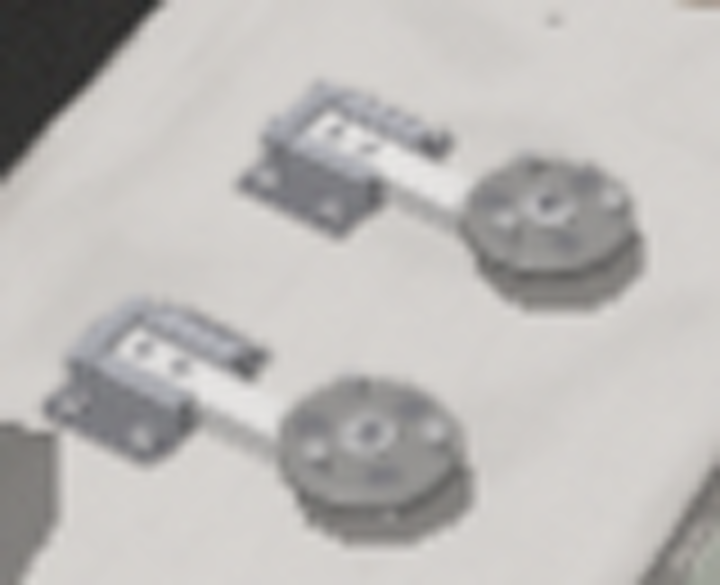

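Run:
```python
from h import *
t=lambda L:(np.array(L,float)+.5)/8-.5+[260,165]
s=lambda L:(np.array(L,float)+.5)/9-.5+[290,175]
for nm,hub,tail,studs,hs,wc in(("L",(194,147),(143,445),[(177,78),(257,157),(145,187)],(548,205),None),("R",(572,149),(530,452),[(560,82),(637,167),(525,188)],(370,431),None)):
    h=unproj("top",t([hub]),.034)[0];h2=unproj("scene",s([hs]),.034)[0]
    ta=unproj("top",t([tail]),.018)[0];d=h-ta
    print(nm,h,h2,"tail",ta,"len",np.hypot(*d[:2]),"yaw",np.degrees(np.arctan2(d[1],d[0])))
    st=unproj("top",t(studs),.044);print(st, [ (np.hypot(*(q-h)[:2]),np.degrees(np.arctan2((q-h)[1],(q-h)[0]))) for q in st], "centre",st.mean(0))
a=cv2.imread("pics/top0.png")
# disc ellipse
hsv=cv2.cvtColor(a,cv2.COLOR_BGR2GRAY)
```

```text
L [0.5270983  0.27759628 0.034     ] [0.52713121 0.27885566 0.034     ] tail [0.4008658  0.30034745 0.018     ] len 0.12826636282636447 yaw -10.216863268488394
[[0.55514905 0.28412033 0.044     ]
 [0.52029118 0.25000746 0.044     ]
 [0.50784737 0.29755601 0.044     ]] [(np.float64(0.02879943566556612), np.float64(13.093098547877329)), (np.float64(0.028416193369625444), np.float64(-103.86003226974378)), (np.float64(0.027730660542136524), np.float64(133.96439336021848))] centre [0.52776253 0.27722793 0.044     ]
R [0.52430652 0.11564088 0.034     ] [0.52341089 0.11786435 0.034     ] tail [0.39589542 0.13531009 0.018     ] len 0.12990877016193095 yaw -8.70852492305868
[[0.55146665 0.12062178 0.044     ]
 [0.51403964 0.08854015 0.044     ]
 [0.50550449 0.13627657 0.044     ]] [(np.float64(0.027613081396440066), np.float64(10.392009398130183)), (np.float64(0.02898030373884727), np.float64(-110.74875496071037)), (np.float64(0.027916804607316582), np.float64(132.3379315569477))] centre [0.52367026 0.11514617 0.044     ]
```

```bash
cat >> h.py <<'E'
from scipy.spatial.transform import Rotation as Ro
def pose(s=None):
    s=s or ctrl.read_state();R=Ro.from_euler("xyz",s["ee_rot"],degrees=True).as_matrix();return np.array(s["ee_pos"]),R
def psi(R): return np.degrees(np.arctan2(R[1,1],R[0,1]))
def rows(targets,s=None):
    """targets: list of (x,y,z,psi) world -> increments (tool mm, rad)"""
    p,R=pose(s);o=[]
    for t in targets:
        d=R.T@(np.array(t[:3])-p)*1000;dp=(t[3]-psi(R)+180)%360-180
        o.append([*d.round(1),round(-np.radians(dp),3)])
    return o
def show(t): print("; ".join(" ".join("%g"%v for v in r) for r in rows(t)))
E
python3 - <<'E'
from h import *
p,R=pose();print(p,R.round(3),psi(R))
def stroke(c,phi,off=17,ys=(-56,),z=.037):
    a=np.radians(phi);d=np.array([np.cos(a),np.sin(a)]);l=np.array([np.cos(a-np.pi/2),np.sin(a-np.pi/2)])
    return [np.r_[np.array(c)+(off*l+y*d)/1000,z] for y in ys]
for phi in(176.4,56.4,-63.6):
    t=stroke((.527,.278),phi)[0];print(phi,t)
    for ps in(phi,phi-180,phi+180):show([(*t,ps)])
E
```

```text
[ 0.19350346 -0.59427626  0.23127321] [[ 0.     0.31  -0.951]
 [ 0.    -0.951 -0.31 ]
 [-1.    -0.    -0.   ]] -71.96531004702611
176.4 [0.58395694 0.29145019 0.037     ]
194.3 -721.3 -645.5 1.948
194.3 -721.3 -645.5 -1.193
194.3 -721.3 -645.5 -1.193
56.4 [0.51016973 0.22194875 0.037     ]
194.3 -678.1 -553.8 -2.24
194.3 -678.1 -553.8 0.901
194.3 -678.1 -553.8 0.901
-63.6 [0.48687333 0.32060106 0.037     ]
194.3 -779.1 -562.2 -0.146
194.3 -779.1 -562.2 2.996
194.3 -779.1 -562.2 2.996
```

Run:
```python
from h import *
show([(.58396,.29145,.11,176.4-180)])
```

```text
121.3 -721.3 -645.5 -1.193
```

play_rows(increments="121 -721 -645.5 -1.193;121 -721 -645.5 -1.193;121 -721 -645.5 -1.193;121 -721 -645.5 -1.193;121 -721 -645.5 -1.193;121 -721 -645.5 -1.193;121 -721 -645.5 -1.193;121 -721 -645.5 -1.193;121 -721 -645.5 -1.193;121 -721 -645.5 -1.193;121 -721 -645.5 -1.193;121 -721 -645.5 -1.193;121 -721 -645.5 -1.193;121 -721 -645.5 -1.193;121 -721 -645.5 -1.193;121 -721 -645.5 -1.193;121 -721 -645.5 -1.193;121 -721 -645.5 -1.193;121 -721 -645.5 -1.193", claw=0)

```text
time: 2.98
ee_pos: [0.5838, 0.2901, 0.1105]
ee_rot: [-50.1, 90.0, -143.8]
contact_force: [0.1, 0.3, 0.3]
grip_width: -0.0001
```

Run:
```python
from h import *
p,R=pose();print(p,psi(R),ctrl.read_state()["joints"].round(1))
a=cams.camera("top");crop(a,240,140,360,230,6,"t1.png");a=cams.camera("scene");crop(a,290,130,400,240,5,"s1.png")
c=np.array((.527,.278));phi=np.radians(176.4);d=np.array([np.cos(phi),np.sin(phi)]);l=np.array([np.cos(phi-np.pi/2),np.sin(phi-np.pi/2)])
t=lambda y,z:(*(c+(17*l+y*d)/1000),z,-3.6)
show([t(-56,.037)])
show([t(y,.037) for y in(-45.6,-40.4,-32.1,-21.9,-11.3,-1.8,5.2,9,14)]+[t(30,.09)])
```

```text
[0.58384169 0.29014112 0.11053521] -3.6653509459478424 [21.2 37.6 80.2 -0.  62.2 24.8]
73.6 -0.2 -1.1 -0.001
73.6 -10.6 -1.1 -0.001; 73.6 -15.8 -1.1 -0.001; 73.6 -24.1 -1.1 -0.001; 73.6 -34.3 -1.1 -0.001; 73.6 -44.9 -1.1 -0.001; 73.6 -54.4 -1.1 -0.001; 73.6 -61.4 -1.1 -0.001; 73.6 -65.2 -1.1 -0.001; 73.6 -70.2 -1.1 -0.001; 20.6 -86.2 -1 -0.001
```

View pics/t1.png

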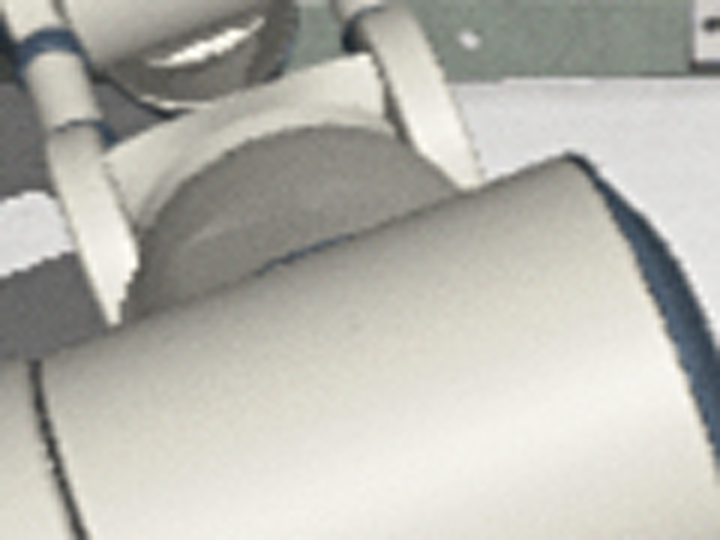

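View pics/s1.png

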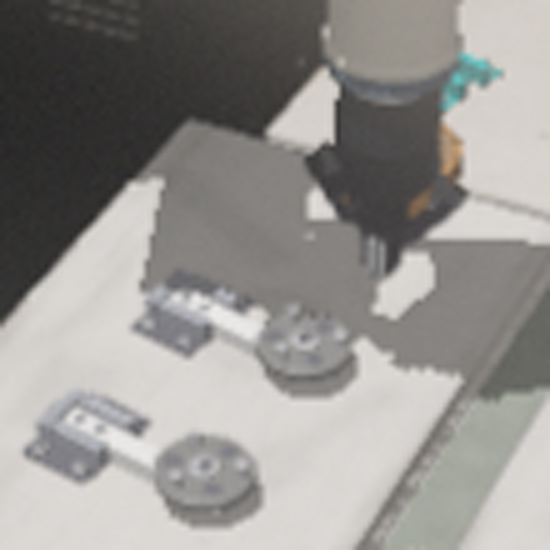

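play_rows(increments="50 0 -1 0;73.5 0 -1 0;73.5 0 -1 0;73.5 -10.5 -1 0;73.5 -16 -1 0;73.5 -24 -1 0;73.5 -34 -1 0;73.5 -45 -1 0;73.5 -54.5 -1 0;73.5 -61.5 -1 0;73.5 -65.5 -1 0;73.5 -70 -1 0;20 -86 -1 0")

```text
time: 4.7
ee_pos: [0.4967, 0.2966, 0.0879]
ee_rot: [-60.6, 89.7, -154.2]
contact_force: [0.2, 1.2, 0.8]
grip_width: -0.0001
```

Run:
```python
from h import *
ims=[cams.camera("scene") for i in range(8)]
s=ctrl.read_state();print(s["time"],s["contact_force"],s["ee_pos"])
t=[cv2.resize(a[185:235,325:375],None,fx=4,fy=4,interpolation=cv2.INTER_CUBIC) for a in ims]
cv2.imwrite("pics/spinL.png",np.vstack([np.hstack(t[:4]),np.hstack(t[4:])]))
```

```text
5.1 [-0.02859914 -0.58117027  0.56539808] [0.49806141 0.29728431 0.08942695]
```

View pics/spinL.png

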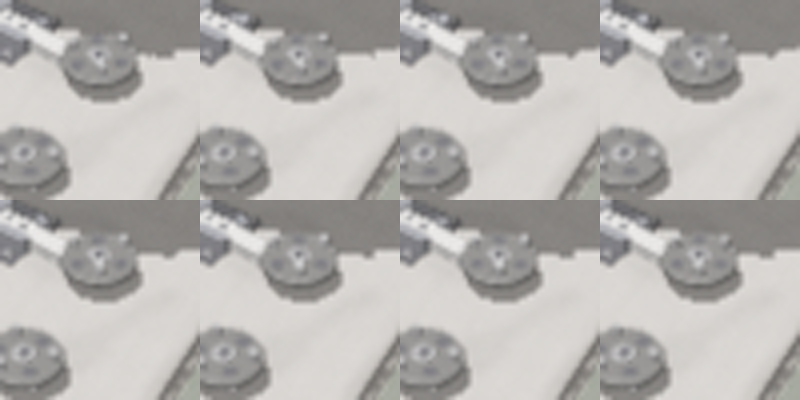

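Run:
```python
from h import *
a=cams.camera("scene");b=cv2.imread("pics/scene0.png")
f=lambda a:cv2.resize(a[190:220,330:370],None,fx=10,fy=10,interpolation=cv2.INTER_CUBIC)
cv2.imwrite("pics/L2.png",np.hstack([f(b),f(a)]))
for c0 in ((.527,.278),):
  for A in range(0,120,20):
    print(A,[(round((q[0]-330+.5)*10),round((q[1]-190+.5)*10)) for q in proj("scene",[(c0[0]+.028*np.cos(np.radians(A+k)),c0[1]+.028*np.sin(np.radians(A+k)),.044) for k in(0,120,240)])])
```

```text
0 [(274, 80), (203, 14), (149, 86)]
20 [(281, 65), (179, 18), (166, 97)]
40 [(278, 49), (158, 27), (189, 105)]
60 [(268, 34), (144, 40), (214, 106)]
80 [(250, 23), (137, 55), (239, 103)]
100 [(227, 16), (138, 71), (260, 93)]
```

View pics/L2.png

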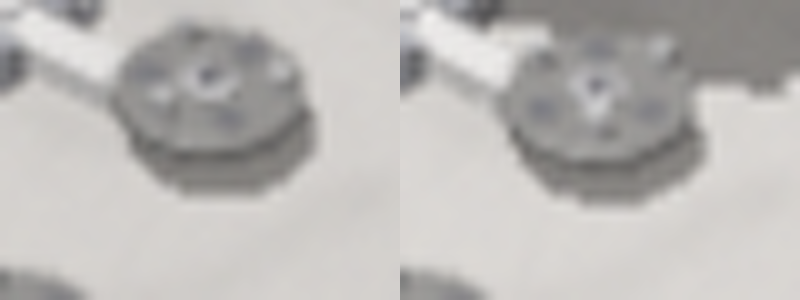

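Run:
```python
from h import *
p,R=pose();print(p,psi(R))
c=np.array((.524,.1165));phi=np.radians(172.7);d=np.array([np.cos(phi),np.sin(phi)]);l=np.array([np.cos(phi-np.pi/2),np.sin(phi-np.pi/2)])
t=lambda y,z:(*(c+(17*l+y*d)/1000),z,-7.3)
print(t(-56,.09));show([t(-56,.09)])
```

```text
[0.49806144 0.29727664 0.08943142] -3.624677049565469
(np.float64(0.5817061871312647), np.float64(0.12624658744235487), 0.09, -7.3)
-0.6 94.3 165.4 0.064
```

play_rows(increments="-0.5 94.5 165.5 0.064;-0.5 94.5 165.5 0.064;-0.5 94.5 165.5 0.064;-0.5 94.5 165.5 0.064;-0.5 94.5 165.5 0.064")

```text
time: 5.78
ee_pos: [0.5819, 0.1261, 0.0902]
ee_rot: [-85.1, 89.9, 177.5]
contact_force: [-1.3, 0.5, 0.4]
grip_width: -0.0001
```

Run:
```python
from h import *
p,R=pose();print(p,psi(R))
c=np.array((.524,.1165));phi=np.radians(172.7);d=np.array([np.cos(phi),np.sin(phi)]);l=np.array([np.cos(phi-np.pi/2),np.sin(phi-np.pi/2)])
t=lambda y,z:(*(c+(17*l+y*d)/1000),z,-7.3)
show([t(y,.037) for y in(-56,-45.6,-40.4,-32.1,-21.9,-11.3,-1.8,5.2,9,14)]+[t(30,.09)])
a=cams.camera("scene");crop(a,300,150,400,250,5,"s3.png")
```

```text
[0.58193875 0.12612401 0.09016643] -7.343170068923682
53.2 -0.2 -0.1 -0.001; 53.2 -10.6 -0.1 -0.001; 53.2 -15.8 -0.1 -0.001; 53.2 -24.1 -0.1 -0.001; 53.2 -34.3 -0.1 -0.001; 53.2 -44.9 -0.1 -0.001; 53.2 -54.4 -0.1 -0.001; 53.2 -61.4 -0.1 -0.001; 53.2 -65.2 -0 -0.001; 53.2 -70.2 -0 -0.001; 0.3 -86.2 -0 -0.001
```

View pics/s3.png

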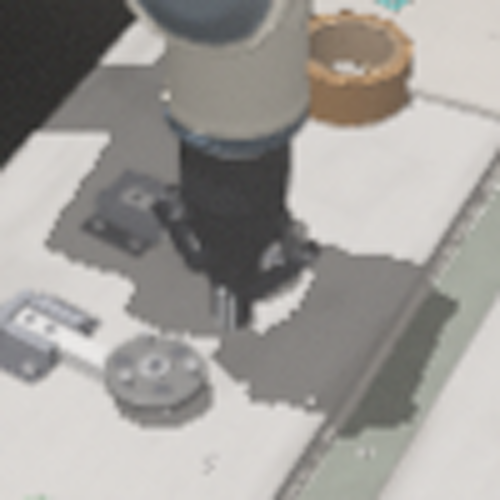

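play_rows(increments="53 0 0 0;53 0 0 0;53 -10.5 0 0;53 -16 0 0;53 -24 0 0;53 -34 0 0;53 -45 0 0;53 -54.5 0 0;53 -61.5 0 0;53 -65.5 0 0;53 -70 0 0;0 -86 0 0")

```text
time: 7.32
ee_pos: [0.4951, 0.1368, 0.0887]
ee_rot: [-74.0, 89.6, -171.3]
contact_force: [0.1, 0.4, 0.6]
grip_width: -0.0001
```

Run:
```python
from h import *
ims=[cams.camera("scene") for i in range(8)]
s=ctrl.read_state();print(s["time"],s["contact_force"],s["ee_pos"])
t=[cv2.resize(a[205:240,315:350],None,fx=5.5,fy=5.5,interpolation=cv2.INTER_CUBIC) for a in ims]
cv2.imwrite("pics/spinR.png",np.vstack([np.hstack(t[:4]),np.hstack(t[4:])]))
```

```text
7.725 [ 0.75236314 -0.40807958 -0.29660672] [0.49641908 0.13715862 0.08989866]
```

View pics/spinR.png

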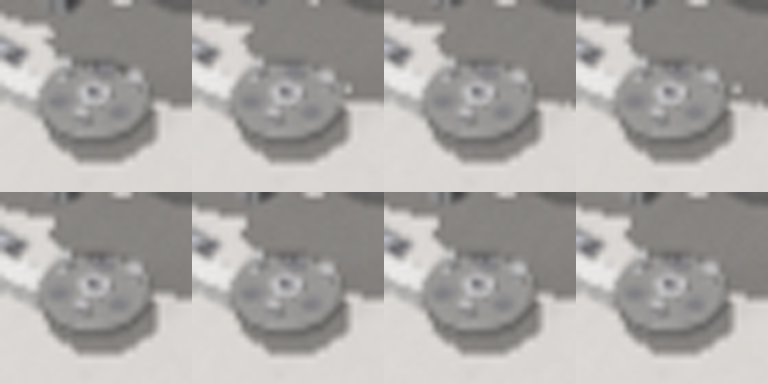

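Run:
```python
from h import *
a=cams.camera("scene")
crop(a,318,208,346,234,22,"R4.png");crop(a,336,190,366,216,22,"L4.png")
```

```text
(no output)
```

View pics/R4.png

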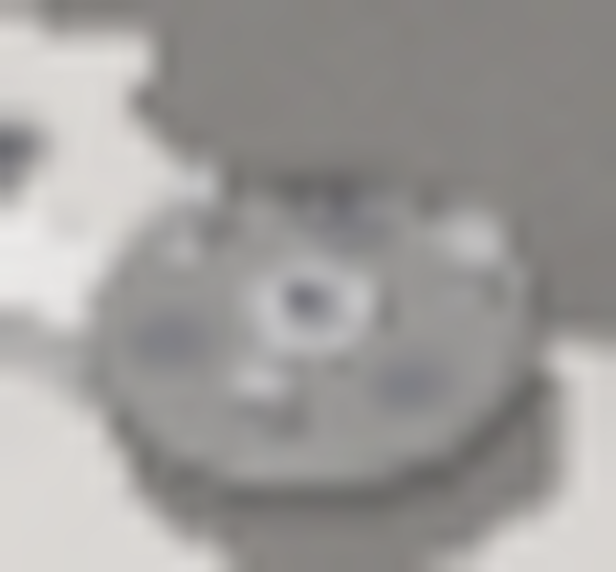

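View pics/L4.png

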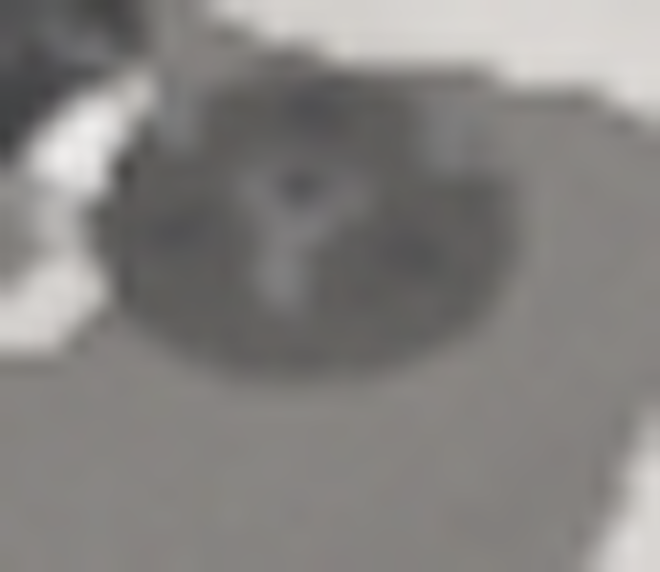

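Run:
```python
from h import *
for n,o,S,H in(("R",(318,208),[(475,232),(262,376),(187,240)],(308,300)),("L",(336,190),[(447,120),(284,270),(180,120)],(298,185))):
    f=lambda q:(np.array(q,float)+.5)/22-.5+o
    h=unproj("scene",[f(H)],.034)[0];st=unproj("scene",[f(q) for q in S],.044)
    m=st.mean(0);print(n,h,m,[(round(np.hypot(*(q-m)[:2])*1e3),round(np.degrees(np.arctan2(*(q-m)[1::-1])))) for q in st])
```

```text
R [0.52307594 0.12537569 0.034     ] [0.52614084 0.11980321 0.044     ] [(30, 50), (24, -81), (23, 180)]
L [0.52388175 0.27322394 0.034     ] [0.52795348 0.26675117 0.044     ] [(29, 54), (27, -72), (26, 174)]
```

play_rows(increments="-100 38 298 0;-100 38 298 0;-100 38 298 0;-100 38 298 0;-100 38 298 0;-100 38 298 0")

```text
time: 8.52
ee_pos: [0.4974, -0.167, 0.1915]
ee_rot: [60.3, 89.9, -37.2]
contact_force: [0.3, 1.2, 0.6]
grip_width: 0.0
```

Run:
```python
from h import *
a=cams.camera("top");crop(a,260,165,350,235,8,"u_t2.png");cv2.imwrite("pics/top2.png",a)
```

```text
(no output)
```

View pics/u_t2.png

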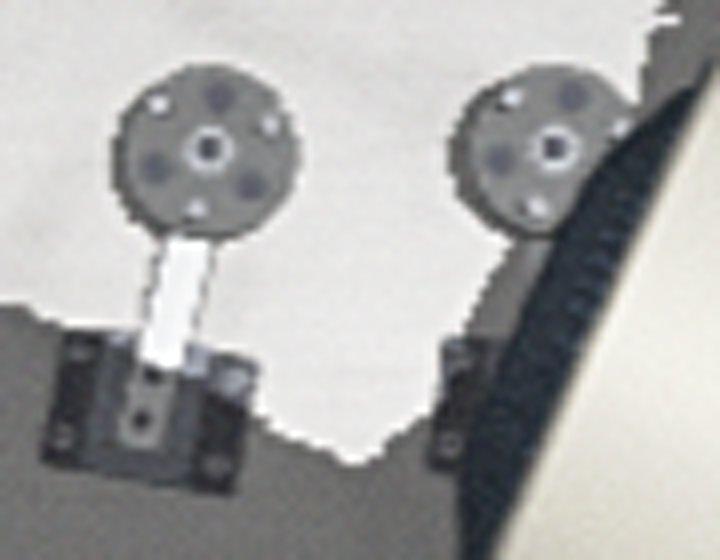

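```bash
cat > fit.py <<'E'
from h import *
def fit(hub,studs,f,o):
    t=lambda L:(np.array(L,float)+.5)/f-.5+o
    h=unproj("top",t([hub]),.034)[0];st=unproj("top",t(studs),.044);m=st.mean(0)
    print("hub",h.round(4),"studmean",m.round(4),[(round(np.hypot(*(q-h)[:2])*1e3,1),round(np.degrees(np.arctan2(*(q-h)[1::-1])),1)) for q in st])
E
python3 - <<'E'
from fit import *
fit((209,147),[(158,104),(270,125),(197,210)],8,[260,165])
fit((552,149),[(512,97),(620,127),(535,208)],8,[260,165])
E
```

```text
hub [0.527  0.2712 0.034 ] studmean [0.5252 0.2707 0.044 ] [(np.float64(26.9), np.float64(51.3)), (np.float64(27.6), np.float64(-75.1)), (np.float64(29.7), np.float64(171.7))]
hub [0.5244 0.1242 0.034 ] studmean [0.5245 0.1229 0.044 ] [(np.float64(26.8), np.float64(39.3)), (np.float64(29.7), np.float64(-76.1)), (np.float64(28.7), np.float64(163.9))]
```

```bash
cat > st.py <<'E'
from h import *
def T(c,phi,off=33):
    a=np.radians(phi);d=np.array([np.cos(a),np.sin(a)]);l=np.array([np.sin(a),-np.cos(a)])
    return lambda y,z:(*(np.array(c)+(off*l+y*d)/1000),z,phi-180)
E
python3 - <<'E'
from st import *
t=T((.5245,.1235),157.5);print(t(-75,.08))
show([t(-75,.08)])
E
```

```text
(np.float64(0.6064195182063944), np.float64(0.12528676714549072), 0.08, -22.5)
110.8 70.8 -302.3 0.263
```

play_rows(increments="111 71 -302.5 0.263;111 71 -302.5 0.263;111 71 -302.5 0.263;111 71 -302.5 0.263;111 71 -302.5 0.263;111 71 -302.5 0.263;111 71 -302.5 0.263")

```text
time: 9.45
ee_pos: [0.6046, 0.1301, 0.0783]
ee_rot: [-63.0, 89.9, -175.1]
contact_force: [-0.7, 0.2, -0.9]
grip_width: 0.0004
```

Run:
```python
from st import *
t=T((.5245,.1235),157.5);print(pose()[0],psi(pose()[1]))
show([t(y,.037) for y in (-75,-50,-25,0,25,50,75)]+[t(95,.08)])
```

```text
[0.60457248 0.13010355 0.07831623] -22.16937207672439
41.3 3.6 3.7 0.006; 41.4 -21.4 3.6 0.006; 41.4 -46.4 3.4 0.006; 41.5 -71.4 3.3 0.006; 41.5 -96.4 3.1 0.006; 41.6 -121.4 3 0.006; 41.6 -146.4 2.9 0.006; -1.3 -166.5 2.8 0.006
```

play_rows(increments="43 0 0 0;43 0 0 0;43 -25 0 0;43 -50 0 0;43 -75 0 0;43 -100 0 0;43 -125 0 0;43 -150 0 0;0 -170 0 0")

```text
time: 10.58
ee_pos: [0.4463, 0.1919, 0.0799]
ee_rot: [-50.9, 89.8, -163.2]
contact_force: [0.3, -0.2, 0.8]
grip_width: -0.0001
```

Run:
```python
from h import *
ims=[cams.camera("scene") for i in range(8)]
s=ctrl.read_state();print(s["time"],s["contact_force"],s["ee_pos"])
t=[cv2.resize(a[205:240,315:350],None,fx=5.5,fy=5.5,interpolation=cv2.INTER_CUBIC) for a in ims]
cv2.imwrite("pics/spinR2.png",np.vstack([np.hstack(t[:4]),np.hstack(t[4:])]))
```

```text
10.975 [-0.40360732 -0.33051416 -0.66696734] [0.44850615 0.1921901  0.07952977]
```

View pics/spinR2.png

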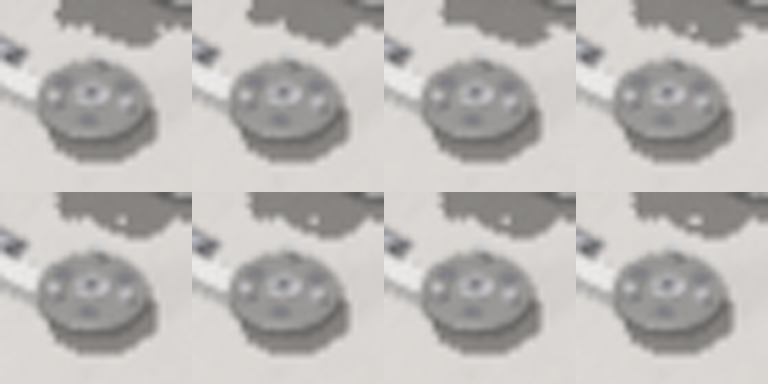

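Run:
```python
from st import *
t=T((.526,.271),165);print(t(-75,.08));show([t(-75,.08)])
```

```text
(np.float64(0.6069854654600634), np.float64(0.2834641238848502), 0.08, -15)
-0.6 111.8 -144.7 -0.129
```

play_rows(increments="-10 112 -145 -0.129;-10 112 -145 -0.129;-10 112 -145 -0.129;0 112 -145 -0.129;0 112 -145 -0.129;43 112 -145 -0.129;43 112 -145 -0.129;43 87 -145 -0.129;43 62 -145 -0.129;43 38 -145 -0.129;43 13 -145 -0.129;43 -12 -145 -0.129;43 -37 -145 -0.129;0 -57 -145 -0.129")

```text
time: 12.72
ee_pos: [0.4477, 0.3479, 0.0784]
ee_rot: [-43.7, 89.7, -148.6]
contact_force: [1.1, 0.3, -0.3]
grip_width: -0.0002
```

Run:
```python
from h import *
ims=[cams.camera("scene") for i in range(8)]
s=ctrl.read_state();print(s["time"],s["contact_force"],s["ee_pos"])
t=[cv2.resize(a[183:218,333:368],None,fx=5.5,fy=5.5,interpolation=cv2.INTER_CUBIC) for a in ims]
cv2.imwrite("pics/spinL2.png",np.vstack([np.hstack(t[:4]),np.hstack(t[4:])]))
```

```text
13.125 [ 0.66219755 -0.06687016 -0.46755083] [0.45059429 0.34800325 0.07900635]
```

View pics/spinL2.png

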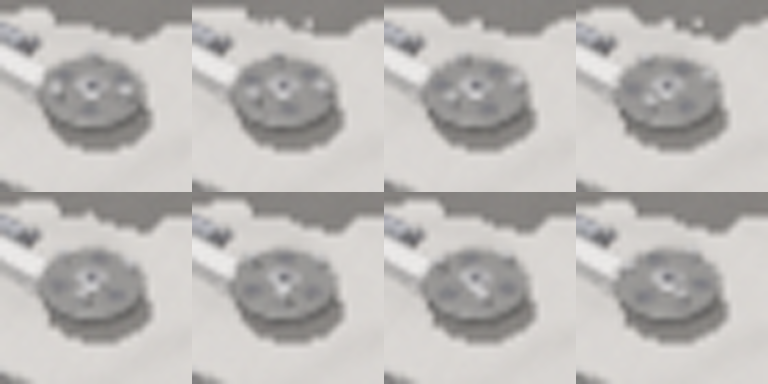

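Run:
```python
from h import *
a=cams.camera("top");crop(a,280,150,380,240,8,"u_t3.png");a=cams.camera("scene");crop(a,290,195,360,245,10,"u_s3.png")
```

```text
(no output)
```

View pics/u_t3.png

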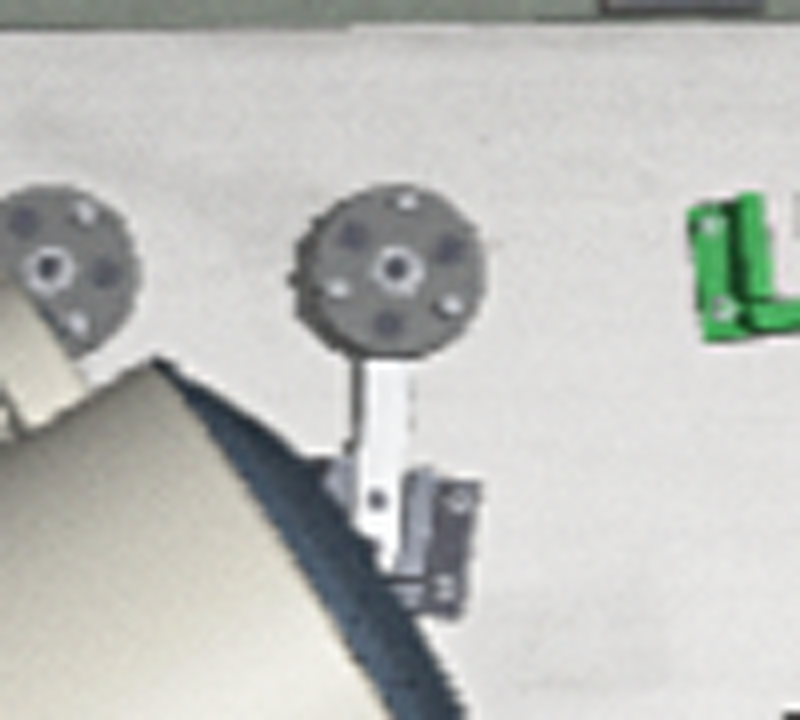

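View pics/u_s3.png

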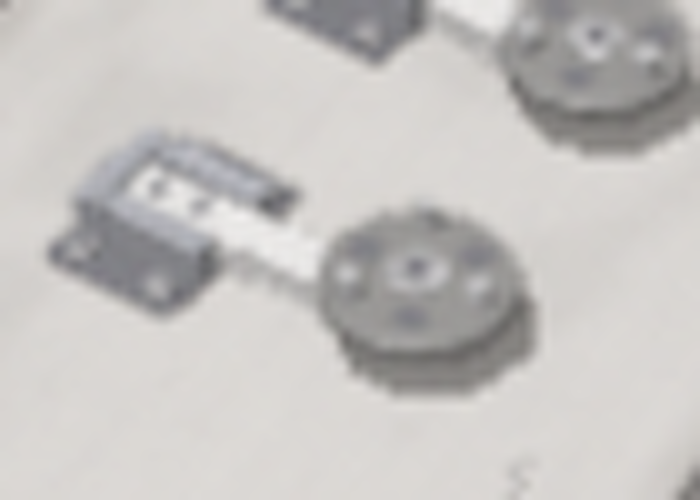

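Run:
```python
from h import *
t=lambda L:(np.array([L],float)+.5)/8-.5+[280,150]
h=unproj("top",t((396,268)),.034)[0];s=unproj("top",t((376,499)),.018)[0];n=unproj("top",t((385,430)),.018)[0]
sp=unproj("top",[(386,227),(427,229),(378,183)],.005)
print(h,s,n,np.degrees(np.arctan2(*(h-s)[1::-1])),np.degrees(np.arctan2(*(h-n)[1::-1])),sp)
y=np.radians(np.degrees(np.arctan2(*(h-s)[1::-1])));g=h[:2]-.057*np.array([np.cos(y),np.sin(y)]);print("grip",g,n)
p,R=pose();print(p,psi(R),ctrl.read_state()["joints"])
show([(*g,.10,np.degrees(y)+90)])
```

```text
[0.52482544 0.12248935 0.034     ] [0.42728072 0.13224776 0.018     ] [0.45715617 0.12790062 0.018     ] -5.712883541246886 -4.572009899051456 [[ 0.37445327 -0.07144747  0.005     ]
 [ 0.3658905  -0.21193291  0.005     ]
 [ 0.52919491 -0.04981433  0.005     ]]
grip [0.46810855 0.12816333] [0.45715617 0.12790062 0.018     ]
[0.45069047 0.34804374 0.07909225] -14.98166663633148 [ 3.16694865e+01  3.47805027e+01  9.39270059e+01 -8.70991912e-04
  5.13548519e+01  4.66516805e+01]
-20.8 73.7 207.9 -1.733
```

play_rows(increments="-21 74 208 -1.737;-21 74 208 -1.737;-21 74 208 -1.737;-21 74 208 -1.737;-21 74 208 -1.737;-21 74 208 -1.737;-21 74 208 -1.737;-21 74 208 -1.737;-21 74 208 -1.737;-21 74 208 -1.737;-21 74 208 -1.737;-21 74 208 -1.737;-21 74 208 -1.737", claw=0.8)

```text
time: 14.85
ee_pos: [0.4686, 0.1283, 0.1007]
ee_rot: [-167.7, 90.0, -173.2]
contact_force: [0.2, 0.1, 1.3]
grip_width: 0.0686
```

Run:
```python
from h import *
a=cams.camera("scene");crop(a,280,150,380,250,6,"s5.png")
p,R=pose();print(p,psi(R));show([(.4681,.1282,.003,84.5)])
```

```text
[0.46856814 0.1283146  0.1007303 ] 84.48141174080514
97.7 -0.2 -0.4 -0
```

View pics/s5.png

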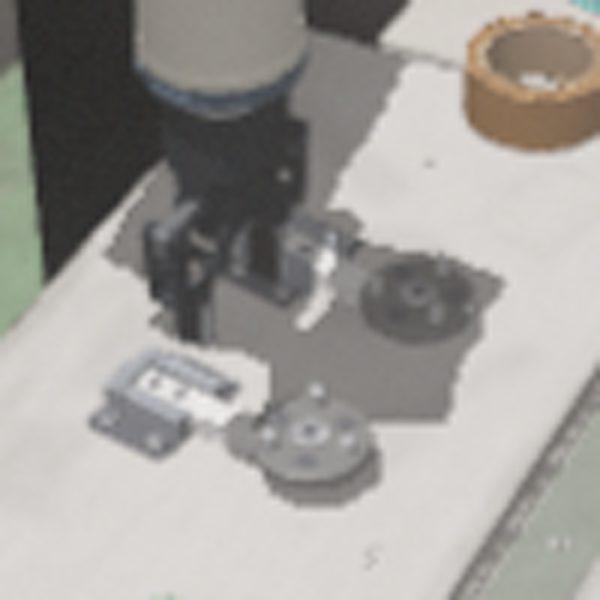

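play_rows(increments="50 0 -0.5 0;85 0 -0.5 0;97 0 -0.5 0;97 0 -0.5 0;97 0 -0.5 0")

```text
time: 15.52
ee_pos: [0.4688, 0.1285, 0.0049]
ee_rot: [14.0, 89.9, 8.6]
contact_force: [-0.3, 0.6, 1.2]
grip_width: 0.0682
```

Run:
```python
from h import *
a=cams.camera("scene");crop(a,280,170,380,250,7,"s6.png");print(pose()[0])
```

```text
[0.46877722 0.12851278 0.00489972]
```

View pics/s6.png

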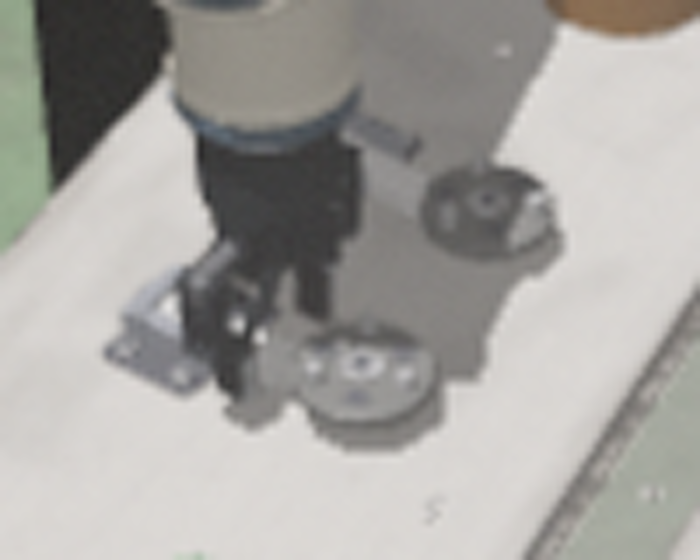

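play_rows(increments="0 0 0 0;0 0 0 0;0 0 0 0;0 0 0 0;0 0 0 0;0 0 0 0;0 0 0 0", claw=0.05)

```text
time: 16.45
ee_pos: [0.4682, 0.1281, 0.0043]
ee_rot: [-23.0, 90.0, -28.4]
contact_force: [-1.0, -5.5, 13.8]
grip_width: 0.0189
```

play_rows(increments="-5 0 0 0;-15 0 0 0;-30 0 0 0;-50 0 0 0;-75 0 0 0;-95 0 0 0;-95 0 0 0")

```text
time: 17.32
ee_pos: [0.4685, 0.1286, 0.1001]
ee_rot: [16.7, 89.9, 11.3]
contact_force: [0.2, 0.8, -6.1]
grip_width: 0.0185
```

Run:
```python
from h import *
a=cams.camera("scene");crop(a,280,150,380,250,6,"s7.png")
p,R=pose();print(p,psi(R));
show([(.5374,-.239,.10,84.5-95)])
```

```text
[0.4679901  0.12848622 0.09918756] 84.57121544268675
-0.8 -359.3 103.9 1.659
```

View pics/s7.png

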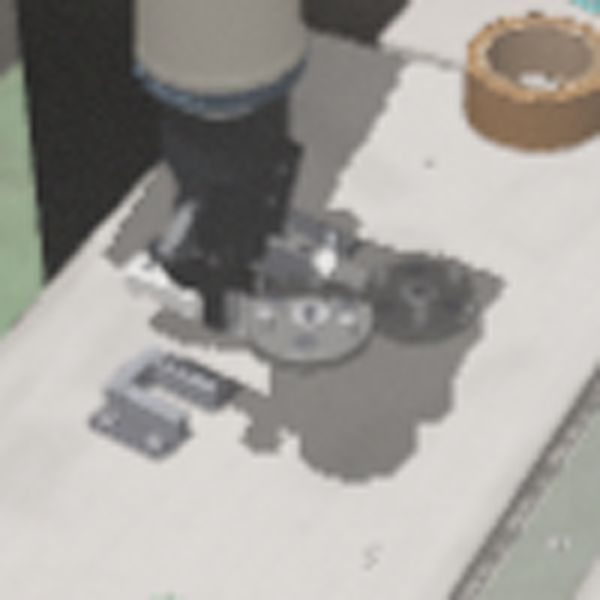

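play_rows(increments="-1 -30 8.7 0.138;-1 -60 17.3 0.277;-1 -90 26 0.415;-1 -120 34.7 0.553;-1 -150 43.3 0.691;-1 -180 52 0.83;-1 -210 60.7 0.968;-1 -240 69.3 1.106;-1 -269 78 1.244;-1 -299 86.7 1.383;-1 -329 95.3 1.521;-1 -359 104 1.659;-1 -359 104 1.659;-1 -359 104 1.659")

```text
time: 19.12
ee_pos: [0.5368, -0.2381, 0.0987]
ee_rot: [-114.2, 89.9, 145.4]
contact_force: [0.2, -0.1, -6.4]
grip_width: 0.0182
```

Run:
```python
from h import *
a=cams.camera("scene");crop(a,200,200,340,340,5,"s8.png")
p,R=pose();print(p,psi(R))
```

```text
[ 0.53690901 -0.23786816  0.09896429] -10.404320986675723
```

View pics/s8.png

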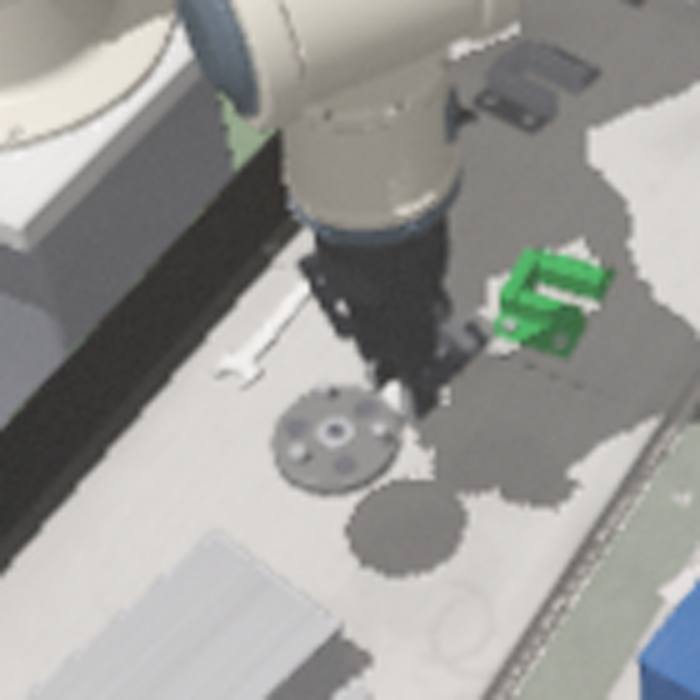

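play_rows(increments="30 0 0 0;60 0 0 0;80 0 0 0;90 0 0 0;94 0 0 0;95.5 0 0 0;95.5 0 0 0")

```text
time: 20.05
ee_pos: [0.5379, -0.239, 0.0048]
ee_rot: [71.3, 90.0, -29.1]
contact_force: [-0.2, 1.0, -6.0]
grip_width: 0.0182
```

play_rows(increments="0 0 0 0;0 0 0 0;0 0 0 0;0 0 0 0;0 0 0 0", claw=0.8)

```text
time: 20.68
ee_pos: [0.5376, -0.2389, 0.0043]
ee_rot: [68.8, 90.0, -31.7]
contact_force: [-0.1, -0.7, -0.5]
grip_width: 0.068
```

play_rows(increments="-30 0 0 0;-80 0 0 0;-130 0 -60 0;-130 0 -120 0;-130 0 -180 0;-130 0 -240 0;-130 0 -300 0;-130 0 -300 0;-130 0 -300 0")

```text
time: 21.8
ee_pos: [0.592, 0.0562, 0.1342]
ee_rot: [-39.7, 90.0, -140.1]
contact_force: [-0.3, -0.1, 0.1]
grip_width: 0.0684
```

Run:
```python
from h import *
a=cams.camera("top");crop(a,380,140,520,240,5.5,"t9.png");a=cams.camera("scene");crop(a,200,200,340,340,5,"s9.png")
p,R=pose();print(p,psi(R))
```

```text
[0.59205149 0.05499025 0.13423108] -10.547591417369992
```

View pics/s9.png

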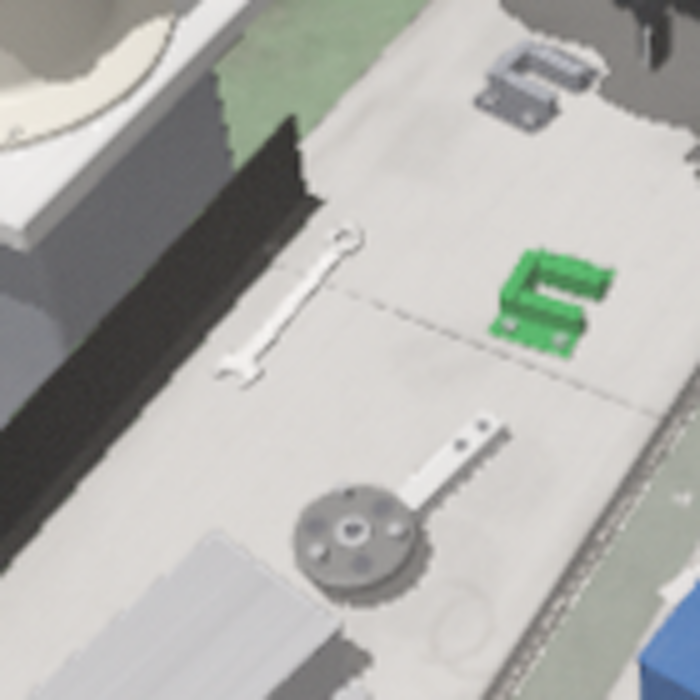

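View pics/t9.png

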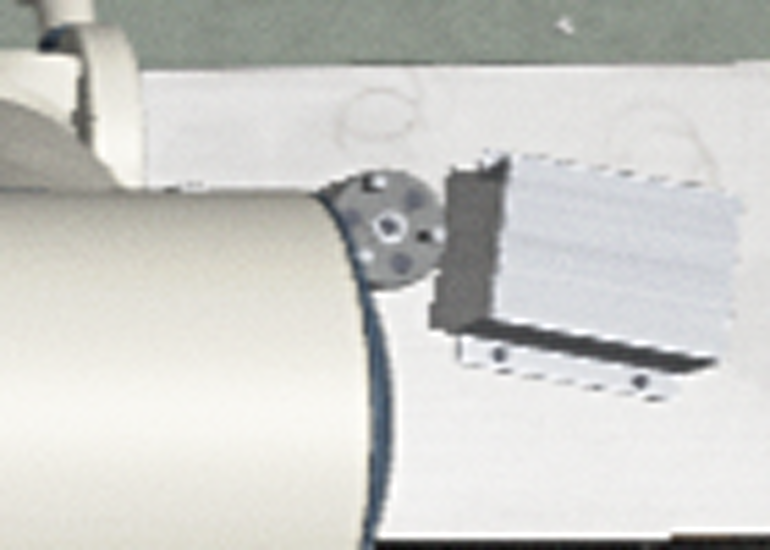

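Run:
```python
from h import *
t=lambda L:(np.array([L],float)+.5)/5.5-.5+[380,140]
s=lambda L:(np.array([L],float)+.5)/5-.5+[200,200]
h=unproj("top",t((390,228)),.034)[0];h2=unproj("scene",s((351,530)),.034)[0]
sc=[unproj("scene",s(q),.018)[0] for q in((483,427),(461,443))]
print(h,h2,sc,[np.degrees(np.arctan2(*(h2-q)[1::-1])) for q in sc],[np.hypot(*(h2-q)[:2]) for q in sc])
a=np.radians(-100.4);u=np.array([np.cos(a),np.sin(a)]);hd=np.array([.5377,-.239])+.057*u;print("dead",hd)
for hh in(h[:2],hd):
    g=hh-.121*u;print(g);show([(*g,.08,-10.4)])
```

```text
[ 0.52696808 -0.29443002  0.034     ] [ 0.52641651 -0.29307346  0.034     ] [array([ 0.55051708, -0.17779092,  0.018     ]), array([ 0.54450207, -0.19530303,  0.018     ])] [np.float64(-101.80799924299613), np.float64(-100.48010279960097)] [np.float64(0.11777479695341847), np.float64(0.09942909695463019)]
dead [ 0.52741041 -0.29506357]
[ 0.5488109  -0.17541788]
54.3 -0.3 234.4 -0.003
[ 0.54925323 -0.17605143]
54.3 0.2 235 -0.003
```

play_rows(increments="0 0 60 0;10 0 120 0;30 0 180 0;40 0 235 0;50 0 235 0;100 0 235 0;125 0 235 0;130 0 235 0;130 0 235 0")

```text
time: 23.02
ee_pos: [0.5496, -0.1751, 0.0048]
ee_rot: [78.6, 90.0, -21.9]
contact_force: [0.0, 0.4, -0.2]
grip_width: 0.0682
```

play_rows(increments="0 0 0 0;0 0 0 0;0 0 0 0;0 0 0 0;0 0 0 0;0 0 0 0;0 0 0 0", claw=0.05)

```text
time: 23.9
ee_pos: [0.5499, -0.175, 0.0051]
ee_rot: [78.2, 89.9, -22.3]
contact_force: [-1.6, 1.2, 11.5]
grip_width: 0.0185
```

Run:
```python
from h import *
a=cams.camera("scene");crop(a,200,200,340,340,5,"s10.png")
p,R=pose();print(p,psi(R));show([(.5197,-.3353,.0045,-10.4)])
```

```text
[ 0.54982332 -0.1750448   0.00513847] -10.481847187265075
0.7 -0.5 163.1 -0.001
```

View pics/s10.png

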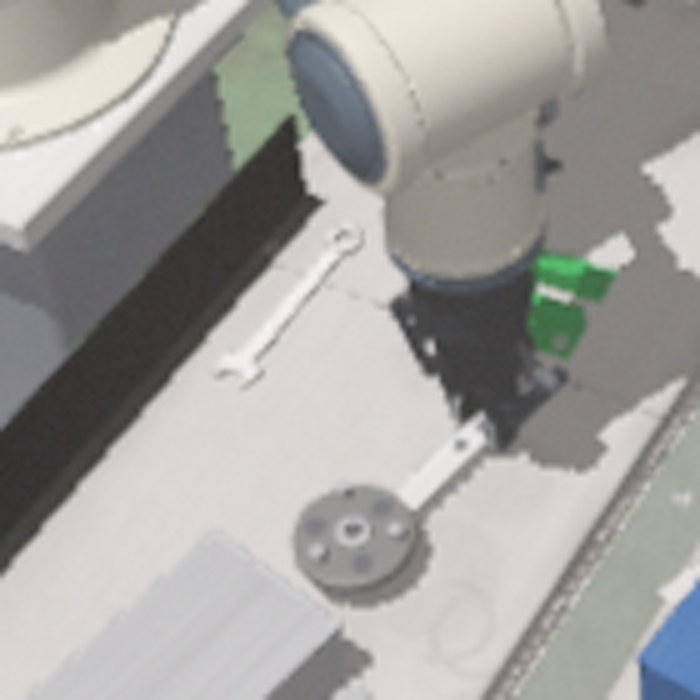

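play_rows(increments="-1 0 5 0;-1 0 15 0;-1 0 30 0;-1 0 45 0;-1 0 60 0;-1 0 75 0;-1 0 90 0;-1 0 105 0;-1 0 120 0;-1 0 132 0;-1 0 142 0;-1 0 150 0;-1 0 155 0;-1 0 155 0")

```text
time: 25.7
ee_pos: [0.5213, -0.3279, 0.0053]
ee_rot: [30.2, 90.0, -70.3]
contact_force: [-0.3, -2.0, -2.4]
grip_width: 0.0185
```

Run:
```python
from h import *
a=cams.camera("scene");crop(a,190,230,310,390,4,"s11.png")
a=cams.camera("top");crop(a,400,130,540,240,5.5,"t11.png")
p,R=pose();print(p,psi(R),ctrl.read_state()["contact_force"])
```

```text
[ 0.52133372 -0.32751453  0.00532252] -10.47738605324757 [-1.48168722 -2.18145993 -3.02031599]
```

View pics/s11.png

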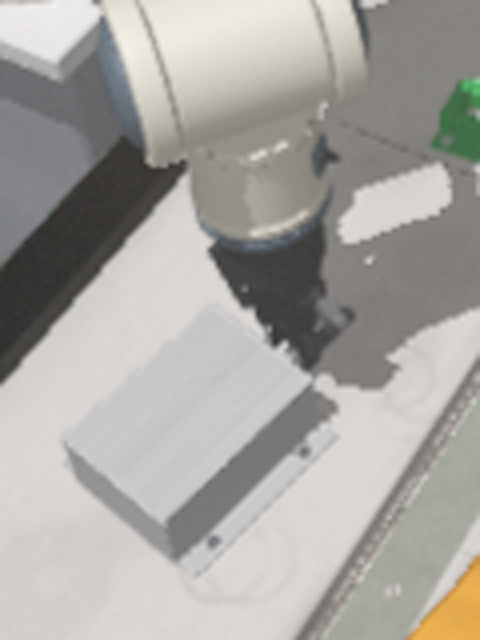

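View pics/t11.png

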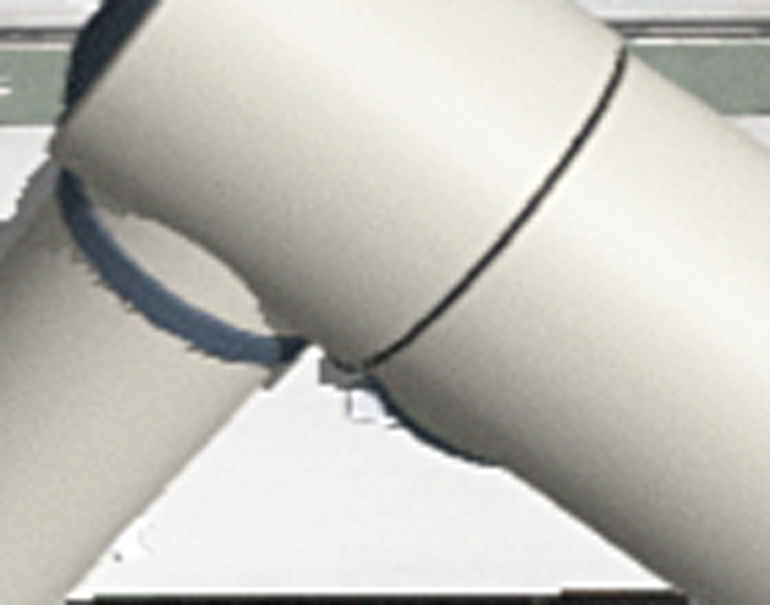

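play_rows(increments="0 0 2 0;0 0 4 0;0 0 5 0;0 0 5 0")

```text
time: 26.3
ee_pos: [0.5203, -0.3323, 0.0053]
ee_rot: [-45.8, 90.0, -146.3]
contact_force: [-0.3, 0.7, -2.1]
grip_width: 0.0188
```

play_rows(increments="0 0 1 0;0 0 2 0;0 0 2 0")

```text
time: 26.68
ee_pos: [0.5199, -0.3344, 0.0053]
ee_rot: [21.3, 90.0, -79.2]
contact_force: [-0.8, 2.2, -1.9]
grip_width: 0.0181
```

play_rows(increments="0 0 1 0;0 0 2 0;0 0 2 0")

```text
time: 27.05
ee_pos: [0.5196, -0.3363, 0.0053]
ee_rot: [27.9, 90.0, -72.6]
contact_force: [-0.0, 0.5, -2.4]
grip_width: 0.0184
```

play_rows(increments="0 0 1 0;0 0 1.5 0;0 0 1.5 0")

```text
time: 27.42
ee_pos: [0.5193, -0.3372, 0.0052]
ee_rot: [-155.1, 90.0, 104.4]
contact_force: [1.1, 5.5, -1.8]
grip_width: 0.0186
```

play_rows(increments="0 0 1 0;0 0 1 0;0 0 1 0")

```text
time: 27.8
ee_pos: [0.5192, -0.3373, 0.0052]
ee_rot: [-159.4, 89.9, 100.1]
contact_force: [3.2, 13.1, 1.5]
grip_width: 0.0184
```

play_rows(increments="0 0 0 0;0 0 0 0;0 0 0 0;0 0 0 0", claw=0.6)

```text
time: 28.3
ee_pos: [0.5192, -0.3388, 0.0053]
ee_rot: [45.5, 90.0, -55.0]
contact_force: [-0.7, 0.6, 0.2]
grip_width: 0.0516
```

play_rows(increments="0 0 -10 0;0 0 -50 0;-50 0 -100 0;-110 0 -160 0;-170 0 -220 0;-200 0 -280 0;-200 0 -340 0;-200 0 -400 0;-200 0 -400 0")

```text
time: 29.42
ee_pos: [0.5918, 0.0578, 0.2059]
ee_rot: [121.2, 90.0, 20.8]
contact_force: [0.3, 0.3, -0.5]
grip_width: 0.0515
```

Run:
```python
from h import *
a=cams.camera("scene");crop(a,190,230,310,390,4,"s12.png");cv2.imwrite("pics/sceneF.png",a)
a=cams.camera("top");crop(a,400,130,540,240,5.5,"t12.png");cv2.imwrite("pics/topF.png",a)
p,R=pose();print(p,psi(R),ctrl.read_state()["contact_force"])
```

```text
[0.59220974 0.05930757 0.2058969 ] -10.253150998607838 [-0.2866072  -0.76379231 -0.37646038]
```

View pics/s12.png

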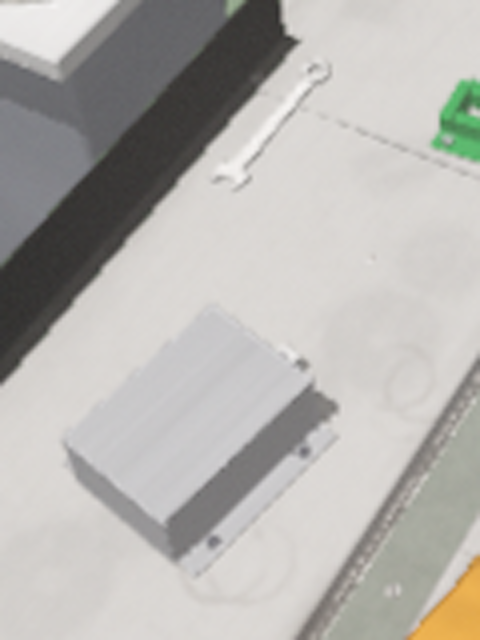

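View pics/t12.png

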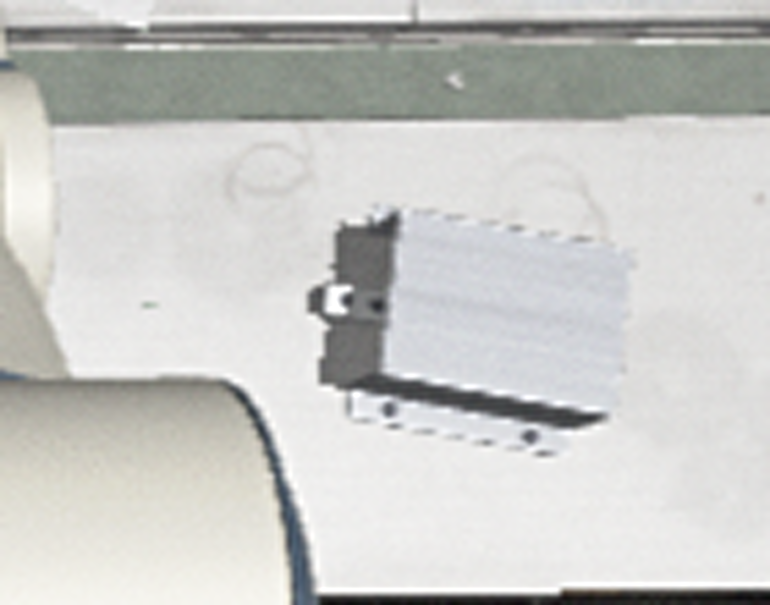

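View pics/sceneF.png

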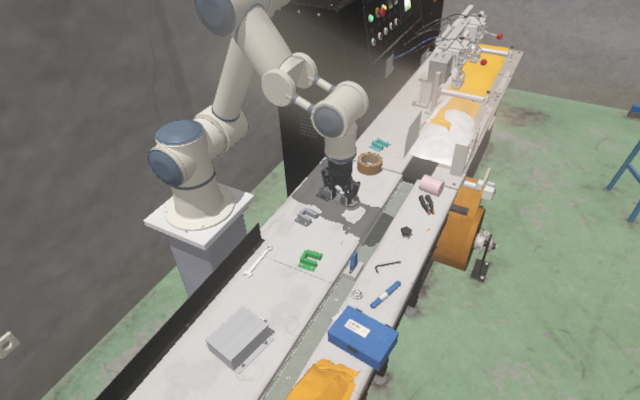

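Run:
```python
from h import *
t=lambda L:(np.array([L],float)+.5)/5.5-.5+[400,130]
u=np.array([np.cos(np.radians(-100.4)),np.sin(np.radians(-100.4))])
for q in((322,298),(326,299)):
    e=unproj("top",t(q),.018)[0];d=e[:2]-[.5163,-.3539];print(e,d@u,d@[-u[1],u[0]])
# screws pitch: first screw at unit x from earlier: hub-screw .1178,.0994
for q in((346,301),(377,306)):
    e=unproj("top",t(q),.018)[0];d=e[:2]-[.5163,-.3539];print(e,d@u)
```

```text
[ 0.52041854 -0.32565061  0.018     ] -0.028528764445741144 -0.0010486811752617375
[ 0.51974506 -0.32812718  0.018     ] -0.02597130434999023 -0.0012640266773183708
[ 0.51830886 -0.34064691  0.018     ] -0.013397997201483759
[ 0.514862   -0.35995191  0.018     ] 0.0062120759481307354
```

Run:
```python
from h import *
a=cv2.imread("pics/topF.png");crop(a,180,140,440,250,3,"t13.png")
a=cv2.imread("pics/sceneF.png");crop(a,280,140,400,280,4,"s13.png")
```

```text
(no output)
```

View pics/t13.png

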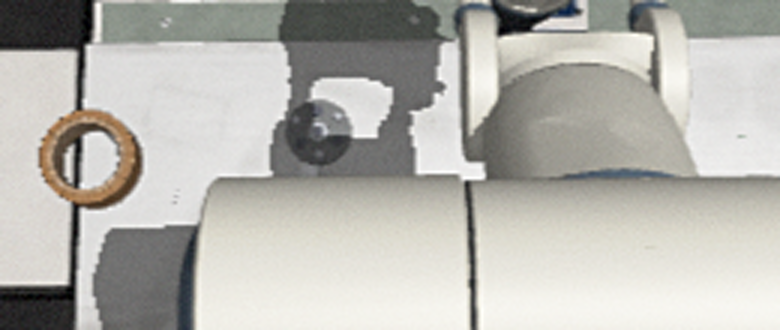

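View pics/s13.png

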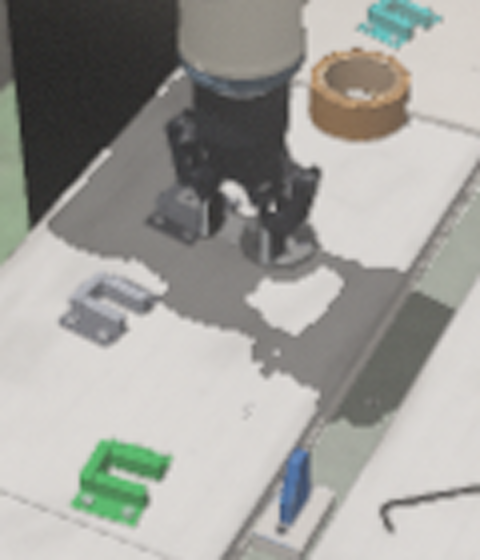

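```bash
python3 -c "
from station import ticket
print(ticket.job_done())"
```

```text
the job is handed in; nothing more can be done
None
```

The binding guide-wheel unit is all the way in the steel bay, wheel first and wheel up. The free-running one is still in its stand. I handed the job in at about 29.5 s of the 69 s allowed.

- **Finding the binding unit:** I pushed each wheel about 150° round by a stud. That first pass did not tell them apart, because both ended where the fingers left them; I think my slow exit stopped the free one. I struck each stud again at about 0.2 m/s. The left wheel (y ≈ 0.27) kept turning through eight pictures, so it runs free. The right wheel (y ≈ 0.12) stopped at once, so it binds. My second strike on the left wheel ran a few millimetres wide of the planned line but still set it spinning.
- **Moving the binding unit:** I lifted the right unit straight out by its neck, laid it flat in front of the bay and let go. I then backed off to check it, took it by the tail and slid it in. At the back wall it stopped moving and the push force rose to about 13 N.
- **Last checks:** The tail stands 26 to 28.5 mm out of the mouth, against 28 mm expected, and sits about 1 mm off the bay's centre line. The hand position at the stop put the unit about 3 mm deeper than nominal, close to the 2 mm camera calibration. The gripper was open and clear, with no load on the wrist.
- **Other things:** The left unit still shows in its stand, though the arm partly hid it. I never touched the tape roll, the spanner or the green and turquoise look-alikes.

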